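# Shut and lock the dust extractor's filter lid

### The arm

A 7-joint arm with a two-finger parallel gripper is mounted at the origin on the work surface. World frame = base frame: x ahead of the robot, y to its left, z up, the work surface at z = 0. Lengths are in m, angles in rad, forces in N, time in s.
With the tool pointing down it reaches from about 0.4 to 0.85 m from the base axis. Payload 10.4 kg.
Tool frame: the origin (TCP) lies on the centre line of the jaws, within the pads' length; the fingertips stand 14 mm ahead of it and the grasp point (between the pads) lies 5 mm behind it (manip.tip_reach is the distance from the TCP to the fingertips, in m); z points along the fingers, y is the line along which they close (so a half turn about z gives the same grasp; the last joint's range is limited). The gripper opens to 85 mm and grips with 20 to 120 N. Pads are 22 mm wide; open, the fingers measure 114 mm over their backs; the gripper's body (76 mm by 85 mm) begins 54 mm behind the grasp point. The pads swing forward as they close: fully open they stand 13 mm farther back than shut.
Start: joints at [-1.168, 0.332, -0.065, 1.46, 0.022, 1.35, -0.088], TCP at [0.258, 0.569, 0.245] pointing down, gripper open.
Joint ranges: [-2.6, 2.6], [-0.5, 2.12], [-1.47, 1.34], [0.16, 2.42], [-1.27, 4.41], [0.06, 2.06], [-2.6, 2.6]. Speed limits (rad/s): [2.22, 2.22, 2.79, 2.79, 3.14, 3.14, 3.14].

### API

Orientations are given as a unit quaternion [x, y, z, w].
In Python, from workcell import manip gives the robot as it stands.
- The arm moves only by the shell command python3 -m pendant 'ROWS' [FORCE]. ROWS is JSON, a list of rows, each a list of 7 numbers: the shift along the tool's x, y, z in units of 50 mm (1.0 is 50 mm), then the turn, a rotation vector about the tool's x, y, z in units of 8 degrees (1.0 is 8 degrees), then the opening, from -1 (shut) to 1 (fully open), so that 0 is half open. In form: [[dx, dy, dz, ax, ay, az, jaw], ...]. A call has exactly 10 rows; each row is the pose to reach, as a shift and turn from the pose commanded when the call began, along the tool's axes at that moment; what a row does not reach only later rows make up. A row lasts 1/8 s, in which the tool goes at most 62.5 mm and 10.7 degrees, less where a joint would pass 70% of its speed; a pose out of reach is approached as far as the arm can. A call with a gripper value outside its range is refused whole. The fingers move at their own pace and stop on an object; FORCE is the grip in N (left out, the last holds). Time passes only in rows, so rows that repeat a pose let the fingers close, or fill a call up. It gives the time, the measured TCP pose, the force, the opening and the grip force at its end, in the units of the state.
- manip.get_obs(): the state, without advancing time (a new reading comes with each control period).
- manip.camera(name): name is "scene" or "top" or "wrist"; returns (picture, depth): 400x640x3 uint8, red, green, blue; 400x640 float32, m along the optical axis (not along the pixel's ray), 0 where there is no reading.
- manip.get_calibration(name): a dict with "fx", "fy", "cx", "cy" (pixels), "D" ([k1, k2, p1, p2, k3] as OpenCV has them; the pictures are not rectified), "xyz" and "orientation" of the camera in the world. Camera axes: x right, y up, looking along -z (the intrinsics and any distortion apply to the point x, -y, -z); pixel columns grow to the right and rows downward; lengths in m; the calibration is good to about 2 mm. A picture is of the moment at which its call begins: read the wrist's pose just before it. get_calibration takes no time and is no camera call; for the wrist camera it gives the pose at the moment of the call.
- manip.hand_in(): hands the job in; it is judged then, once.
Trained networks look in the newest picture that a camera, given by its name, has taken for a name from the list of things; names that differ only in an ending like _2 or _b are one class to them, and where a whole thing is asked for, a point or a joint stands for the part that bears it (a point fixed in the world has none). Each returns a list of dicts, best first, with "p" (0 to 1); they miss things now and then, are a little off and sometimes report something else, mostly with a low value. They report only what shows in the picture. A call takes as long as a camera call.
- manip.find_in(thing, camera): "box" ([left, top, right, bottom] in pixels, round what is visible of it).
- manip.trace(thing, camera): "pixels" (400x640 bool, what is visible of it) and "box" ([left, top, right, bottom] in pixels, round what is visible of it).
- manip.tip_of(thing, camera): "pixel" ([column, row] in pixels: a listed point, or the origin of a listed thing).
The state is a dict: "clock": time; "joint_pos": joint angles; "joint_velocities": joint speeds; "tau": joint torques, N m; "position": TCP position; "ee_rot": TCP orientation; "ft_force": force on the tool from outside, world axes, zero at the start; "torque": the same for the moment, N m; "grip_width": opening from 0.0 (shut) to 1.0 (fully open); "grasp_force": force on a finger pad.
Only numpy, scipy, OpenCV 4.12 (cv2) and the standard library are available. Lean on these libraries where they do the work, as an engineer would, in place of code of your own. Each camera call takes 0.05 s, during which the arm holds its last target. There are 200 camera calls.

### The job

The dust extractor's sloping filter lid has been left up. Lower it gently until it is shut, without letting it slam, then push each of its two sprung wing studs in and turn it a quarter turn clockwise until it locks and stays in when you let go. Leave the other things on the extractor and the bench where they are.

Things in the scene. Friction and masses are not known exactly. Their poses are not given: they have to be found in the camera images.
- extractor: box dust extractor, grey sheet steel, fixed: 360 mm deep (x), 400 wide (y), roof 189 mm high; origin at the centre of its underside, z up, its front faces -x. From the front wall's upper edge (75 mm high) a face slopes up and back at 0.56 rad (32 degrees) to the roof, which starts 182 mm behind the front; the filter lid shuts on this slope
- lid (a joint): opening of the lid, rad: 0 shut on the slope, at most 1.15; at 0.56 it stands level. The hinge lies along the lid's upper (far) edge: at x = +1, z = +192 mm in the extractor's frame, along its y. Friction hinge (1.4 N m): it stays where it is left; 2 to 5 N on the free edge lowers it
- lid_middle (a point): point on the lid's outer face midway between the studs, 172 mm from the hinge axis and 4 mm outside it. x runs up the lid to the hinge, y along the hinge, z out of the face. The lid is an aluminium sheet 205 (x) by 372 (y) by 4 mm; it ends 33 mm below this point, with a small lifting lip. The studs stand 100 mm to either side (left at +y, right at -y); between them it is bare
- stud_left_grip (a point): middle of the left stud's wing (y = +100 mm on the lid): a plain steel bar 44 long (x), 10 thick (y: grip it across this), 26 mm high (z, straight out of the lid). The point lies 13 mm below the wing's top and 13 above the round flange (26 mm across) at its foot. Sprung out, the wing's top stands 40 mm above the lid's face. Unlocked it points up and down the slope, locked across it
- stud_left (a joint): turn of the left stud, rad: 0 unlocked, grows clockwise as seen facing the lid from outside, stop at 1.57. Friction 0.03 N m. Held in at least 7 mm it turns freely; let go within about 0.2 rad of the stop, it springs back part way and is locked; let go elsewhere it is not
- stud_left_press (a joint): how far the left stud is pushed in towards the lid, m: 0 sprung out, 0.0095 bottomed, about 0.0037 when locked and let go. 4 N starts it, 10 N holds it at the bottom. With the lid shut its cross bar stands in a slot and blocks the turn until it is pushed in 7 mm
- stud_right_grip (a point): middle of the right stud's wing (y = -100 mm on the lid): a plain steel bar 44 long (x), 10 thick (y: grip it across this), 26 mm high (z, straight out of the lid). The point lies 13 mm below the wing's top and 13 above the round flange (26 mm across) at its foot. Sprung out, the wing's top stands 40 mm above the lid's face. Unlocked it points up and down the slope, locked across it
- stud_right (a joint): turn of the right stud, rad: 0 unlocked, grows clockwise as seen facing the lid from outside, stop at 1.57. Friction 0.03 N m. Held in at least 7 mm it turns freely; let go within about 0.2 rad of the stop, it springs back part way and is locked; let go elsewhere it is not
- stud_right_press (a joint): how far the right stud is pushed in towards the lid, m: 0 sprung out, 0.0095 bottomed, about 0.0037 when locked and let go. 4 N starts it, 10 N holds it at the bottom. With the lid shut its cross bar stands in a slot and blocks the turn until it is pushed in 7 mm
- screw_jar: bystander: closed glass jar, 60 mm across, 75 mm high, on the extractor's roof; origin under its centre
- screwdriver: bystander: screwdriver 190 mm long, lying on the extractor's roof along its own x
- sanding_block: bystander: cork sanding block 58 x 95 x 29 mm, on the bench just in front of the extractor; origin under its centre
- spray_can: bystander: blue spray can, 52 mm across, 170 mm high, standing on the bench; origin under its centre
- wire_brush: bystander: brush 220 mm long lying on the bench
- old_filter: bystander: used round pleated filter cartridge, 96 mm across, 95 mm high, standing on the bench; origin under its centre

How it is judged:
By the outcome, as a careful person would: the job done as asked, in the order asked, and still so for the second after the job is handed in, with the robot touching nothing.
It also fails if it takes over 64 s, if anything falls off the work surface, if the arm or the gripper's body presses on something with over 40 N, if the wrist force passes 120 N, or if a joint passes its speed limit or range.

## Working session

There is one attempt and no reset: what is moved stays moved. The work goes in short steps, Python scripts to look and compute and a shell command to move; the robot and the scene stay as the last step left them, time stands still between calls to the robot, and variables do not carry over. Pictures are saved under pics/ and viewed, at most 10 in all, crops included, and the job is handed in when it is done.

```bash
mkdir -p pics; ls
python3 - <<'E'
from workcell import manip
import cv2
o=manip.get_obs();print(o)
for c in("scene","top"):
    p,d=manip.camera(c);cv2.imwrite(f"pics/{c}0.png",p[:,:,::-1])
    k=manip.get_calibration(c);print(k)
    for t in("lid_middle","stud_left_grip","stud_right_grip","extractor","screw_jar","spray_can","sanding_block","old_filter"):
        print(c,t,manip.tip_of(t,c)[:1])
E
```

```text
pics
{'clock': 0.0, 'joint_pos': array([-1.16760827,  0.3328735 , -0.06470979,  1.46096258,  0.02155035,
        1.34991177, -0.08848777]), 'joint_velocities': array([ 3.23744197e-04, -1.04838696e-03,  5.65903586e-04,  1.36295166e-03,
        7.78280844e-04, -1.31209046e-03, -3.18821604e-05]), 'tau': array([-2.05964943e-04, -6.25435925e+01,  4.93380195e-02, -3.91602266e+01,
        1.63752283e-02,  9.67935717e-03,  5.63409543e-06]), 'position': array([0.25798119, 0.56886493, 0.24450477]), 'ee_rot': array([ 2.11273777e-01,  9.77426650e-01, -7.16546647e-04, -1.45837938e-04]), 'ft_force': array([-0.20336742, -0.24538568,  0.96908661]), 'torque': array([0.03169515, 0.05627531, 0.00448881]), 'grasp_force': 0.0, 'grip_width': 0.998228822063375}
{'fx': 402.9791772173267, 'fy': 402.9791772173267, 'cx': 318.8339428041625, 'cy': 205.04337496211727, 'D': array([-0.0055446,  0.       ,  0.       ,  0.       ,  0.       ]), 'xyz': array([ 1.31902804, -0.20882014,  1.1113309 ]), 'orientation': array([0.2594312 , 0.19109239, 0.56520407, 0.75942314])}
scene lid_middle [{'pixel': [334.5, 158.1], 'p':
[... 351 characters left out ...]
4052525385, 'fy': 380.16394052525385, 'cx': 320.56262827017486, 'cy': 197.32934800976116, 'D': array([-0.03433667,  0.        ,  0.        ,  0.        ,  0.        ]), 'xyz': array([0.42110583, 0.01972478, 1.22166372]), 'orientation': array([-0.05250199,  0.05629237,  0.71172451, -0.69822843])}
top lid_middle [{'pixel': [291.7, 235.3], 'p': 0.84}]
top stud_left_grip [{'pixel': [263.5, 140.4], 'p': 0.46}]
top stud_right_grip [{'pixel': [328.5, 241.5], 'p': 0.6}]
top extractor []
top screw_jar [{'pixel': [262.5, 139.9], 'p': 0.72}]
top spray_can [{'pixel': [457.0, 228.1], 'p': 0.57}]
top sanding_block [{'pixel': [282.8, 260.2], 'p': 0.94}]
top old_filter [{'pixel': [183.8, 226.9], 'p': 0.64}]
```

View pics/scene0.png

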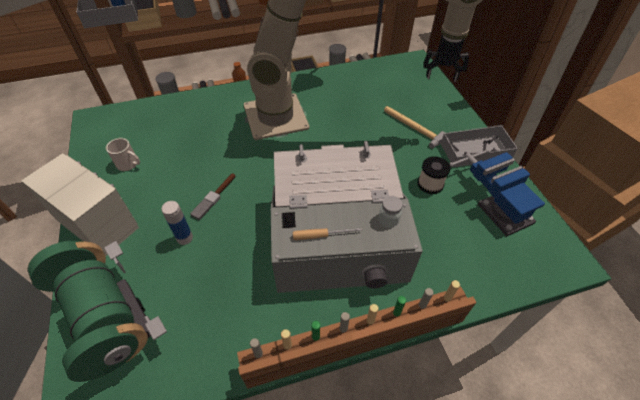

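View pics/top0.png

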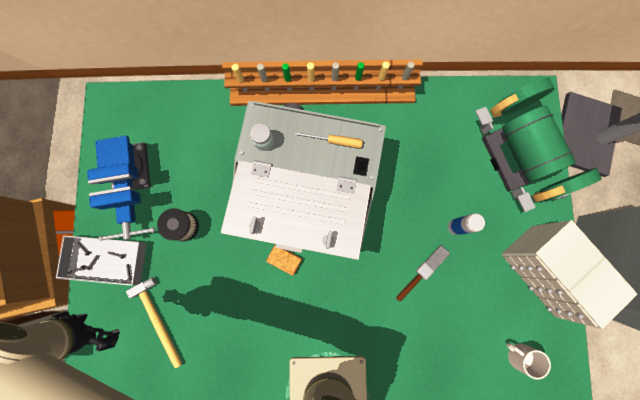

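Scene: the lid is about level, studs at top-view pixels (256,226) and (329,240), jar and screwdriver on the roof behind the hinge. I'll measure the extractor and lid from depth.

```bash
cat > h.py <<'E'
import numpy as np,cv2
from scipy.spatial.transform import Rotation as R
from workcell import manip
def cloud(d,k):
    """world xyz for each pixel (400x640x3)"""
    K=np.array([[k['fx'],0,k['cx']],[0,k['fy'],k['cy']],[0,0,1]])
    v,u=np.mgrid[:400,:640]
    n=cv2.undistortPoints(np.stack([u,v],-1).reshape(-1,1,2).astype(float),K,k['D']).reshape(400,640,2)
    P=np.stack([n[...,0]*d,-n[...,1]*d,-d],-1)
    P=P@R.from_quat(k['orientation']).as_matrix().T+k['xyz']
    P[d<=0]=np.nan
    return P
def plane(X):
    c=X.mean(0)
    for _ in range(4):
        n=np.linalg.svd(X-c,full_matrices=False)[2][2]; r=(X-c)@n
        X=X[abs(r)<max(2*np.median(abs(r)),.001)]; c=X.mean(0)
    return c,n*np.sign(n[2]),X
E
python3 - <<'E'
from h import *
for c in("top","scene"):
    p,d=manip.camera(c);P=cloud(d,manip.get_calibration(c))
    M={}
    for t in("extractor","lid"):
        r=manip.trace(t,c)
        if not r: print(c,t,None);continue
        m=r[0]['pixels'];X=P[m];X=X[~np.isnan(X[:,0])];M[t]=X
        print(c,t,r[0]['p'],r[0]['box'],len(X),X.min(0).round(3),X.max(0).round(3))
    if 'extractor' in M:
        X=M['extractor'];X=X[abs(X[:,2]-.189)<.008]
        cc,n,Y=plane(X);print('roof',cc.round(4),n.round(3),len(Y))
        m=np.zeros((1000,1000),np.uint8)
        print('rect',cv2.minAreaRect((Y[:,:2]*1000).astype(np.float32)))
    if 'lid' in M:
        cc,n,Y=plane(M['lid']);print('lid',cc.round(4),n.round(4),len(Y))
        print('rect',cv2.minAreaRect((Y[:,:2]*1000).astype(np.float32)),cv2.boxPoints(cv2.minAreaRect((Y[:,:2]*1000).astype(np.float32))))
    for t in("stud_left","stud_right","screw_jar","screwdriver","sanding_block"):
        for r in manip.trace(t,c)[:2]:
            X=P[r['pixels']];X=X[~np.isnan(X[:,0])]
            print(c,t,r['p'],r['box'],np.median(X,0).round(3),X.max(0).round(3),X.min(0).round(3))
E
```

```text
top extractor 0.59 [219.5, 101.0, 385.9, 259.0] 18381 [ 0.415 -0.183 -0.003] [0.938 0.3   0.253]
top lid 0.63 [217.7, 162.1, 368.4, 256.6] 10447 [ 0.415 -0.123 -0.005] [0.686 0.322 0.253]
roof [0.7347 0.0361 0.1895] [0.004 0.    1.   ] 4566
rect ((732.47802734375, 40.11859130859375), (400.5338134765625, 189.56207275390625), 77.9178695678711)
lid [0.547  0.0776 0.203 ] [ 0.0621 -0.0111  0.998 ] 6179
rect ((544.8291015625, 79.9449234008789), (372.8809814453125, 215.6656494140625), 78.12669372558594) [[ 400.94354   -80.320244]
 [ 611.99506  -124.69308 ]
 [ 688.71466   240.21008 ]
 [ 477.66315   284.58292 ]]
top stud_right 0.52 [323.4, 233.2, 333.4, 249.4] [ 0.462 -0.006  0.245] [0.482 0.006 0.253] [ 0.444 -0.018  0.211]
top screw_jar 0.93 [250.4, 122.4, 272.3, 152.0] [0.735 0.166 0.263] [0.798 0.208 0.27 ] [0.714 0.14  0.187]
top screwdriver 0.82 [297.7, 130.2, 362.0, 146.0] [ 0.737 -0.046  0.211] [0.762 0.08  0.219] [ 0.717 -0.102  0.186]
top sanding_block 0.79 [269.3, 245.6, 301.7, 275.9] [0.412 0.129 0.028] [0.456 0.189 0.212] [ 0.369  0.079 -0.005]
scene extractor 0.97 [271.0, 141.9
[... 337 characters left out ...]
0.2019] [ 0.0634 -0.0148  0.9979] 4035
rect ((546.0985717773438, 78.67729187011719), (371.3885498046875, 215.84239196777344), 78.15898895263672) [[ 402.37     -80.92049]
 [ 613.61945 -125.21062]
 [ 689.82715  238.27507]
 [ 478.5777   282.5652 ]]
scene stud_left 0.43 [362.6, 141.9, 371.8, 155.0] [0.511 0.185 0.241] [0.528 0.194 0.25 ] [0.491 0.18  0.218]
scene stud_right 0.55 [298.9, 148.1, 306.4, 161.2] [ 0.471 -0.01   0.237] [0.49  0.002 0.248] [ 0.456 -0.016  0.218]
scene screw_jar 0.81 [379.7, 196.0, 402.5, 226.9] [0.759 0.161 0.252] [0.776 0.193 0.267] [0.704 0.139 0.187]
scene screwdriver 0.79 [294.4, 229.7, 355.7, 241.5] [ 0.743 -0.056  0.211] [0.762 0.065 0.219] [ 0.717 -0.103  0.189]
```

```bash
cat >> h.py <<'E'
YAW=np.radians(-11.9); O=np.array([.649,.058,0])   # extractor pose
def lid(th):
    """lid frame axes (cols x up-lid, y, z out) and hinge point for opening th"""
    return R.from_euler('ZY',[YAW,-(.56-th)]).as_matrix(), O+R.from_euler('z',YAW).apply([.001,0,.192])
def pose(th,s,y,h,turn=0):
    """TCP pose: s down from the hinge, y along it, fingertips... TCP h above lid face (face 4 mm over hinge plane)"""
    L,H=lid(th); p=H+L@np.array([-s,y,.004+h])
    return p,(R.from_matrix(L@np.diag([-1,1,-1]))*R.from_rotvec([0,0,turn]))
def row(p,r,p0=None,r0=None):
    o=manip.get_obs()
    if p0 is None: p0=o['position'];r0=R.from_quat(o['ee_rot'])
    return np.r_[r0.inv().apply(p-p0)/.05,np.degrees((r0.inv()*r).as_rotvec())/8].round(2)
E
python3 - <<'E'
from h import *
print(lid(.624)[0].round(3), manip.tip_reach)
for y in(.1,-.1):
  print('stud', pose(.624,.172,y,.027)[0].round(3),'shut',pose(0,.172,y,.027)[0].round(3))
p,r=pose(.624,.185,0,.09); print(p); 
print('via',row(p+[-.1,.2,.06],r),'end',row(p,r))
E
```

```text
[[ 0.977  0.206  0.063]
 [-0.206  0.979 -0.013]
 [-0.064 -0.     0.998]] 0.014
stud [0.505 0.191 0.234] shut [0.512 0.189 0.127]
stud [ 0.463 -0.005  0.234] shut [ 0.471 -0.007  0.127]
[0.47520765 0.09462379 0.29763947]
via [-4.4  -4.03 -2.25  0.05  0.46 -1.56] end [-7.87 -6.85 -1.05  0.05  0.46 -1.56]
```

```bash
python3 -m pendant '[[-1.0,-0.9,-1.2,0,0.1,-0.3,-1],[-2,-1.8,-2,0,0.2,-0.6,-1],[-3,-2.7,-2.25,0,0.3,-1,-1],[-4,-3.6,-2.25,0,0.4,-1.3,-1],[-5,-4.4,-2.1,0.05,0.46,-1.56,-1],[-6,-5.2,-1.8,0.05,0.46,-1.56,-1],[-6.9,-6.0,-1.5,0.05,0.46,-1.56,-1],[-7.5,-6.5,-1.2,0.05,0.46,-1.56,-1],[-7.87,-6.85,-1.05,0.05,0.46,-1.56,-1],[-7.87,-6.85,-1.05,0.05,0.46,-1.56,-1]]' 40
python3 - <<'E'
from h import *
o=manip.get_obs();print(o['joint_pos'].round(2),o['ft_force'])
print('residual',row(*pose(.624,.185,0,.09)))
p,d=manip.camera("wrist");cv2.imwrite("pics/w1.png",p[:,:,::-1])
p0,r0=pose(.624,.185,0,.09)
for th in(.624,.6,.5,.4,.3,.2,.1,0):print(th,row(*pose(th,.185,0,.015),p0,r0))
E
```

```text
clock: 2.95
position: [0.4758, 0.09, 0.2969]
ee_rot: [0.108, 0.994, 0.003, -0.032]
ft_force: [-0.1, 1.0, 0.2]
grip_width: -0.005
grasp_force: 0.0
[-0.59  0.03  0.34  1.71 -0.04  1.46  1.11] [-0.05977462  1.02980838  0.18619621]
residual [ 0.03  0.09 -0.01 -0.01 -0.01 -0.06]
0.624 [0.  0.  1.5 0.  0.  0. ]
0.6 [ 0.01  0.    1.59 -0.   -0.17  0.  ]
0.5 [ 0.02  0.    1.96 -0.   -0.89  0.  ]
0.4 [-0.01  0.    2.33 -0.   -1.6   0.  ]
0.3 [-0.07 -0.    2.7   0.   -2.32 -0.  ]
0.2 [-0.17 -0.    3.06 -0.   -3.04 -0.  ]
0.1 [-0.31 -0.    3.4  -0.   -3.75 -0.  ]
0 [-0.48  0.    3.73 -0.   -4.47 -0.  ]
```

View pics/w1.png

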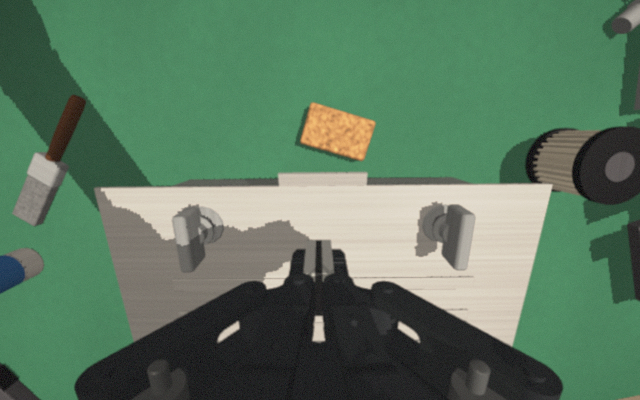

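The closed fingers are centred between the studs (320,255), well clear of both; press down along the arc.

```bash
python3 -m pendant '[[0,0.09,0.5,0,0,0,-1],[0,0.09,1.0,0,0,0,-1],[0,0.09,1.3,0,0,0,-1],[0,0.09,1.45,0,0,0,-1],[0,0.09,1.53,0,-0.05,0,-1],[0,0.09,1.6,0,-0.2,0,-1],[0,0.09,1.69,0,-0.37,0,-1],[0,0.09,1.78,0,-0.54,0,-1],[0,0.09,1.87,0,-0.72,0,-1],[0.02,0.09,1.96,0,-0.89,0,-1]]'
python3 - <<'E'
from h import *
p0,r0=pose(.5,.185,0,.015)
for th in(.4,.3,.2,.1,.05,0):print(th,row(*pose(th,.185,0,.0145),p0,r0))
print(row(p0,r0))
E
```

```text
clock: 4.25
position: [0.4695, 0.1008, 0.2002]
ee_rot: [0.104, 0.994, -0.003, 0.032]
ft_force: [2.7, 0.3, 4.1]
grip_width: -0.001
grasp_force: 1.6
0.4 [ 0.02  0.    0.38  0.   -0.72  0.  ]
0.3 [-0.   -0.    0.75 -0.   -1.43 -0.  ]
0.2 [-0.06 -0.    1.12  0.   -2.15 -0.  ]
0.1 [-0.15  0.    1.48 -0.   -2.86 -0.  ]
0.05 [-0.21 -0.    1.66 -0.   -3.22 -0.  ]
0 [-0.28 -0.    1.83  0.   -3.58 -0.  ]
[ 0.01 -0.1   0.01  0.01  0.02 -0.  ]
```

```bash
python3 -m pendant '[[0,0,0.08,0,-0.14,0,-1],[0.01,0,0.17,0,-0.32,0,-1],[0.02,0,0.27,0,-0.52,0,-1],[0.02,0,0.38,0,-0.72,0,-1],[0.02,0,0.47,0,-0.9,0,-1],[0.01,0,0.57,0,-1.08,0,-1],[0,0,0.66,0,-1.26,0,-1],[0,0,0.75,0,-1.43,0,-1],[-0.02,0,0.85,0,-1.61,0,-1],[-0.03,0,0.94,0,-1.79,0,-1]]'
python3 - <<'E'
from h import *
p0,r0=pose(.25,.185,0,.0145)
for th in(.2,.15,.1,.05,0):print(th,row(*pose(th,.185,0,.0145),p0,r0))
print(row(p0,r0))
E
```

```text
clock: 5.5
position: [0.4728, 0.0998, 0.1527]
ee_rot: [0.102, 0.983, -0.016, 0.154]
ft_force: [-1.9, 0.3, 2.9]
grip_width: -0.003
grasp_force: 1.7
0.2 [ 0.01 -0.    0.19  0.   -0.36 -0.  ]
0.15 [ 0.02 -0.    0.37 -0.   -0.72 -0.  ]
0.1 [ 0.01 -0.    0.56 -0.   -1.07 -0.  ]
0.05 [-0.   -0.    0.74 -0.   -1.43 -0.  ]
0 [-0.02 -0.    0.93  0.   -1.79 -0.  ]
[-0.01 -0.09 -0.01 -0.    0.01 -0.  ]
```

```bash
python3 -m pendant '[[0,0,0.12,0,-0.22,0,-1],[0.01,0,0.24,0,-0.45,0,-1],[0.02,0,0.36,0,-0.7,0,-1],[0.02,0,0.47,0,-0.9,0,-1],[0.01,0,0.57,0,-1.08,0,-1],[0,0,0.66,0,-1.26,0,-1],[0,0,0.74,0,-1.43,0,-1],[0,0,0.81,0,-1.57,0,-1],[-0.01,0,0.87,0,-1.68,0,-1],[-0.01,0,0.92,0,-1.75,0,-1]]'
python3 -m pendant '[[0,0,0.02,0,0,0,-1],[0,0,0.04,0,0,0,-1],[0,0,0.06,0,0,0,-1],[0,0,0.08,0,0,0,-1],[0,0,0.1,0,0,0,-1],[0,0,0.1,0,0,0,-1],[0,0,0.1,0,0,0,-1],[0,0,0.1,0,0,0,-1],[0,0,0.1,0,0,0,-1],[0,0,0.1,0,0,0,-1]]'
python3 - <<'E'
from h import *
print(row(*pose(0,.185,0,.014)), manip.get_obs()['joint_pos'].round(2))
E
```

```text
clock: 6.75
position: [0.4875, 0.0968, 0.1096]
ee_rot: [0.1, 0.957, -0.028, 0.273]
ft_force: [0.0, -0.3, 4.4]
grip_width: 0.002
grasp_force: 1.9
clock: 8.0
position: [0.4886, 0.0969, 0.1077]
ee_rot: [0.1, 0.957, -0.029, 0.272]
ft_force: [-71.6, -3.8, 78.6]
grip_width: 0.003
grasp_force: 52.0
[-0.01 -0.1  -0.03 -0.01 -0.04 -0.01] [-0.63 -0.07  0.1   2.35  0.75  0.56  0.25]
```

```bash
python3 -m pendant '[[0,0,-0.2,0,0,0,-1],[0,0,-0.6,0,0,0,-1],[0,0,-1.0,0,0,0,-1],[-0.05,0.2,-1.3,0,0,0,-0.6],[-0.1,0.6,-1.35,0,0,0,-0.2],[-0.15,1.0,-1.35,0,0,0,0],[-0.2,1.4,-1.35,0,0,0,0],[-0.26,1.7,-1.35,0,0,0,0],[-0.26,1.9,-1.35,0,0,0,0],[-0.26,1.9,-1.35,0,0,0,0]]'
python3 - <<'E'
from h import *
o=manip.get_obs();print(row(*pose(0,.172,.1,.075)), o['joint_pos'].round(2),o['ft_force'])
P={}
for c in("wrist","scene"):
    p,d=manip.camera(c);P=cloud(d,manip.get_calibration(c));cv2.imwrite(f"pics/{c}2.png",p[:,:,::-1])
    L,H=lid(0)
    for t in("lid","stud_left","stud_right"):
        for r in manip.trace(t,c)[:2]:
            X=P[r['pixels']];X=X[~np.isnan(X[:,0])]; X=(X-H)@L   # lid coords
            if t=='lid': cc,n,_=plane(X); print(c,'lid',r['p'],cc.round(4),n.round(3)); continue
            m=(X[:,2]>.025)&(X[:,2]<.06)&(abs(abs(X[:,1])-.1)<.04)&(abs(X[:,0]+.172)<.04);W=X[m]
            if len(W)>5:print(c,t,r['p'],r['box'],len(W),W.min(0).round(4),W.max(0).round(4),np.median(W,0).round(4))
E
```

```text
clock: 9.25
position: [0.4854, 0.1947, 0.1693]
ee_rot: [0.1, 0.957, -0.028, 0.272]
ft_force: [-0.2, -0.4, 0.0]
grip_width: 0.502
grasp_force: 0.0
[-0.01 -0.    0.05 -0.   -0.05  0.  ] [-0.73 -0.06 -0.01  2.19  0.65  0.79  0.2 ] [-0.16807615 -0.4066492   0.02038481]
wrist lid 0.69 [-0.1381  0.0041  0.0033] [-0.    -0.001  1.   ]
wrist lid 0.2 [-0.2956  0.0209 -0.0073] [0.523 0.007 0.852]
wrist stud_left 0.6 [300.5, 196.2, 337.7, 267.1] 1036 [-0.1941  0.0906  0.025 ] [-0.1504  0.1062  0.0447] [-0.1753  0.0985  0.0425]
wrist stud_right 0.95 [0.0, 196.7, 75.3, 267.1] 2375 [-0.1942 -0.1073  0.025 ] [-0.15   -0.093   0.0442] [-0.1741 -0.0974  0.0381]
wrist stud_right 0.72 [300.8, 195.4, 333.6, 263.7] 1015 [-0.1941  0.0906  0.025 ] [-0.1515  0.1062  0.0447] [-0.1757  0.0985  0.0425]
scene lid 0.86 [-0.0971 -0.0067  0.0034] [-0.003 -0.002  1.   ]
scene stud_left 0.64 [361.1, 171.1, 367.8, 180.5] 32 [-0.1822  0.0939  0.0262] [-0.147   0.1024  0.0441] [-0.1543  0.0965  0.0361]
```

View pics/wrist2.png

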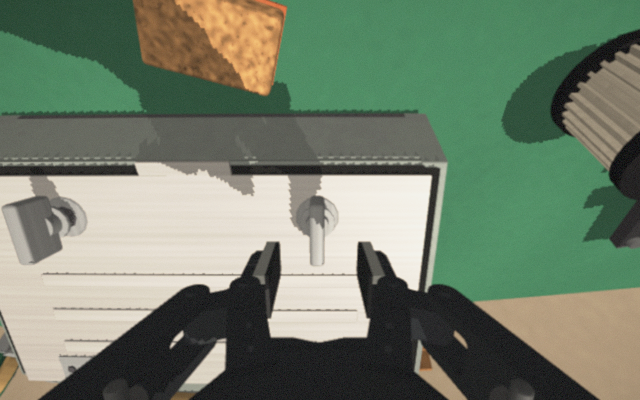

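Lid lies flat on the slope (fit within 1 mm), and the left wing at (317,230) is centred between the jaws. Going down to grip it.

```bash
python3 -m pendant '[[-0.01,0,0.3,0,-0.05,0,0],[-0.01,0,0.6,0,-0.05,0,0],[-0.01,0,0.8,0,-0.05,0,0],[-0.01,0,0.93,0,-0.05,0,0],[-0.01,0,0.93,0,-0.05,0,-0.4],[-0.01,0,0.93,0,-0.05,0,-1],[-0.01,0,0.93,0,-0.05,0,-1],[-0.01,0,0.93,0,-0.05,0,-1],[-0.01,0,0.93,0,-0.05,0,-1],[-0.01,0,0.93,0,-0.05,0,-1]]' 60
python3 - <<'E'
from h import *
print(row(*pose(0,.172,.1,.031)), manip.get_obs()['joint_pos'].round(2))
E
```

```text
clock: 10.9
position: [0.5099, 0.1888, 0.1304]
ee_rot: [0.1, 0.956, -0.029, 0.275]
ft_force: [-1.7, -4.4, 2.6]
grip_width: 0.11
grasp_force: 61.7
[ 0.    0.01 -0.   -0.    0.01 -0.  ] [-0.71  0.03  0.01  2.19  0.72  0.68  0.14]
```

```bash
python3 -m pendant '[[0,0,0.04,0,0,0,-1],[0,0,0.08,0,0,0,-1],[0,0,0.12,0,0,0,-1],[0,0,0.15,0,0,0,-1],[0,0,0.17,0,0,0,-1],[0,0,0.186,0,0,0,-1],[0,0,0.186,0,0,0,-1],[0,0,0.186,0,0,0,-1],[0,0,0.186,0,0,0,-1],[0,0,0.186,0,0,0,-1]]'
python3 - <<'E'
from h import *
print(row(*pose(0,.172,.1,.0217)),'axial',pose(0,0,0,0)[1].inv().apply(manip.get_obs()['ft_force']))
E
```

```text
clock: 12.15
position: [0.5146, 0.1879, 0.1226]
ee_rot: [0.1, 0.956, -0.029, 0.275]
ft_force: [-6.4, -4.2, 7.3]
grip_width: 0.101
grasp_force: 62.6
[ 0.    0.01  0.   -0.    0.01 -0.  ] axial [ 0.69479982 -5.39211944 -9.05033083]
```

```bash
python3 -m pendant '[[0,0,0,0,0,0.8,-1],[0,0,0,0,0,1.9,-1],[0,0,0,0,0,3.1,-1],[0,0,0,0,0,4.3,-1],[0,0,0,0,0,5.5,-1],[0,0,0,0,0,6.7,-1],[0,0,0,0,0,7.9,-1],[0,0,0,0,0,9.1,-1],[0,0,0,0,0,10.3,-1],[0,0,0,0,0,11.2,-1]]'
python3 - <<'E'
from h import *
o=manip.get_obs()
p,r=pose(0,.172,.1,.0217,np.pi/2);print(row(p,r),o['joint_pos'].round(2),'axial',r.inv().apply(o['ft_force']),r.inv().apply(o['torque']))
E
```

```text
clock: 13.4
position: [0.5144, 0.1874, 0.1224]
ee_rot: [0.746, 0.606, 0.174, 0.216]
ft_force: [-8.9, -5.9, 8.9]
grip_width: 0.105
grasp_force: 62.9
[0.02 0.   0.   0.01 0.01 0.01] [-0.75  0.05  0.06  2.19  0.74  0.66 -1.43] axial [ -7.56754376  -1.58612607 -11.51777644] [ 0.8427938  -1.72745234 -0.01836717]
```

```bash
python3 -m pendant '[[0,0,0,0,0,0.08,-1],[0,0,0,0,0,0.08,-1],[0,0,0,0,0,0.08,-0.6],[0,0,0,0,0,0.08,-0.2],[0,0,0,0,0,0.08,0],[0,0,0,0,0,0.08,0],[0,0,-0.3,0,0,0.08,0],[0,0,-0.7,0,0,0.08,0],[0,0,-1.1,0,0,0.08,0],[0,0,-1.1,0,0,0.08,0]]'
python3 - <<'E'
from h import *
o=manip.get_obs();print(o['ft_force'],o['joint_pos'].round(2))
p,d=manip.camera("wrist");P=cloud(d,manip.get_calibration("wrist"));cv2.imwrite("pics/w3.png",p[:,:,::-1])
L,H=lid(0)
X=P[~np.isnan(P[...,0])];X=(X-H)@L
W=X[(X[:,2]>.03)&(X[:,2]<.06)&(abs(X[:,1]-.1)<.035)&(abs(X[:,0]+.172)<.035)]
print(len(W),W.min(0),W.max(0),np.median(W,0))
p0,r0=pose(0,.172,.1,.0767,np.pi/2)
print('res',row(p0,r0)); print(row(*pose(0,.172,-.1,.075)))
E
```

```text
clock: 14.65
position: [0.486, 0.1952, 0.1709]
ee_rot: [0.747, 0.604, 0.177, 0.214]
ft_force: [0.0, -0.2, -0.2]
grip_width: 0.502
grasp_force: 0.0
[ 0.02596105 -0.23383682 -0.2135506 ] [-0.77 -0.07  0.02  2.19  0.66  0.79 -1.39]
936 [-0.17689587  0.07702435  0.03016253] [-0.16692038  0.1211257   0.03991054] [-0.17171201  0.10133004  0.03782746]
res [-0.   -0.01  0.01  0.01 -0.01 -0.03]
[-4.000e+00  1.000e-02  4.000e-02  2.000e-02  0.000e+00 -1.128e+01]
```

View pics/w3.png

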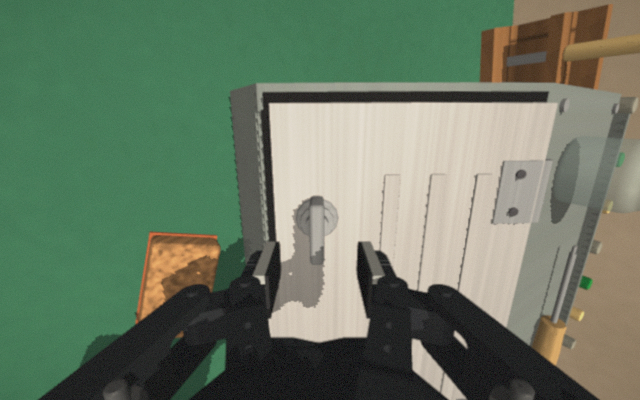

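Left stud: wing now lies across the slope (77 to 121 mm along y) with its top about 4 mm lower, so it is locked. On to the right stud.

```bash
python3 -m pendant '[[-0.3,0,-0.1,0,0,-1,0],[-0.8,0,-0.1,0,0,-2.2,0],[-1.3,0,-0.1,0,0,-3.4,0],[-1.8,0,-0.1,0,0,-4.6,0],[-2.3,0,-0.1,0,0,-5.8,0],[-2.8,0,-0.1,0,0,-7,0],[-3.3,0,-0.1,0,0,-8.2,0],[-3.7,0,-0.05,0,0,-9.4,0],[-4,0.01,0,0,0,-10.5,0],[-4,0.01,0.04,0.02,0,-11.28,0]]'
python3 - <<'E'
from h import *
o=manip.get_obs();print(o['ft_force'],o['joint_pos'].round(2))
p,d=manip.camera("wrist");P=cloud(d,manip.get_calibration("wrist"))
L,H=lid(0)
X=P[~np.isnan(P[...,0])];X=(X-H)@L
W=X[(X[:,2]>.03)&(X[:,2]<.06)&(abs(X[:,1]+.1)<.035)&(abs(X[:,0]+.172)<.035)]
print(len(W),W.min(0),W.max(0),np.median(W,0))
print('res',row(*pose(0,.172,-.1,.075)),row(*pose(0,.172,-.1,.031)))
E
```

```text
clock: 15.95
position: [0.4452, 0.0021, 0.1686]
ee_rot: [0.158, 0.948, -0.011, 0.275]
ft_force: [-0.1, -0.1, 1.0]
grip_width: 0.496
grasp_force: 0.0
[-0.07256439 -0.14474644  0.99572246] [-0.15 -0.35 -0.13  2.42  0.37  0.61  0.7 ]
1027 [-0.19358123 -0.10968292  0.03000127] [-0.1496497  -0.09952742  0.04375481] [-0.17464216 -0.10425439  0.04159764]
res [-0.01  0.01  0.02 -0.03 -0.01 -0.84] [-0.01  0.01  0.9  -0.03 -0.01 -0.84]
```

```bash
python3 -m pendant '[[-0.01,0,0.1,-0.03,0,-0.5,0],[-0.01,0,0.2,-0.03,0,-0.84,0],[-0.01,0,0.25,-0.03,0,-0.84,0],[-0.01,0,0.25,-0.03,0,-0.84,0],[-0.01,0,0.25,-0.03,0,-0.84,0],[-0.01,0,0.25,-0.03,0,-0.84,0],[-0.01,0,0.25,-0.03,0,-0.84,0],[-0.01,0,0.25,-0.03,0,-0.84,0],[-0.01,0,0.25,-0.03,0,-0.84,0],[-0.01,0,0.25,-0.03,0,-0.84,0]]'
python3 - <<'E'
from h import *
o=manip.get_obs();print(o['ft_force'],o['joint_pos'].round(3))
p,d=manip.camera("wrist");P=cloud(d,manip.get_calibration("wrist"));cv2.imwrite("pics/w4.png",p[:,:,::-1])
L,H=lid(0)
X=P[~np.isnan(P[...,0])];X=(X-H)@L
W=X[(X[:,2]>.03)&(X[:,2]<.06)&(abs(X[:,1]+.1)<.035)&(abs(X[:,0]+.172)<.035)]
print(len(W),W.min(0),W.max(0),np.median(W,0))
print('res',row(*pose(0,.172,-.1,.031)))
E
```

```text
clock: 17.25
position: [0.4521, 0.001, 0.1587]
ee_rot: [0.104, 0.956, -0.025, 0.275]
ft_force: [-0.0, 0.3, -0.9]
grip_width: 0.502
grasp_force: 0.0
[-0.013653    0.33069013 -0.88313244] [-0.11  -0.318 -0.154  2.416  0.369  0.564  0.821]
1227 [-0.19384143 -0.12335298  0.03005236] [-0.14964364 -0.06840708  0.05999048] [-0.17502926 -0.10094061  0.04242337]
res [ 0.   -0.08  0.67  0.03 -0.01 -0.07]
```

View pics/w4.png

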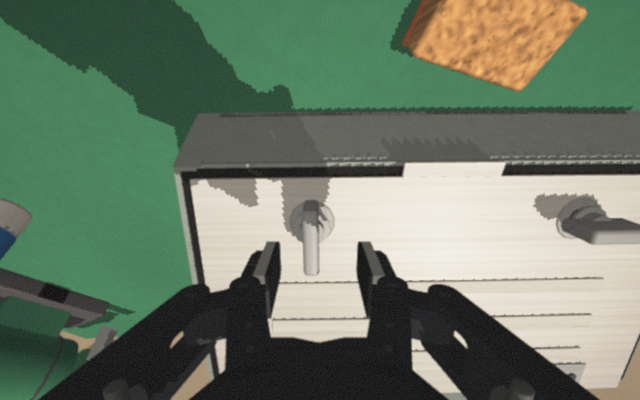

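Right wing is at (311,235), about 4 mm to the side of the jaw centre; correct by dy = -0.09 and descend.

```bash
python3 -m pendant '[[0,-0.05,0.05,0.03,-0.01,-0.07,0],[0,-0.09,0.25,0.03,-0.01,-0.07,0],[0,-0.09,0.5,0.03,-0.01,-0.07,0],[0,-0.09,0.67,0.03,-0.01,-0.07,0],[0,-0.09,0.67,0.03,-0.01,-0.07,-0.3],[0,-0.09,0.67,0.03,-0.01,-0.07,-1],[0,-0.09,0.67,0.03,-0.01,-0.07,-1],[0,-0.09,0.67,0.03,-0.01,-0.07,-1],[0,-0.09,0.67,0.03,-0.01,-0.07,-1],[0,-0.09,0.67,0.03,-0.01,-0.07,-1]]' 60
python3 - <<'E'
from h import *
print(row(*pose(0,.172,-.1,.031)), manip.get_obs()['joint_pos'].round(3))
E
```

```text
clock: 18.55
position: [0.4686, -0.007, 0.1304]
ee_rot: [0.1, 0.956, -0.029, 0.275]
ft_force: [-2.2, -2.9, 3.6]
grip_width: 0.102
grasp_force: 61.6
[ 0.    0.02  0.    0.    0.01 -0.  ] [ 0.019 -0.218 -0.246  2.413  0.408  0.46   0.804]
```

```bash
python3 -m pendant '[[0,0,0.04,0,0,0,-1],[0,0,0.08,0,0,0,-1],[0,0,0.12,0,0,0,-1],[0,0,0.15,0,0,0,-1],[0,0,0.17,0,0,0,-1],[0,0,0.186,0,0,0,-1],[0,0,0.186,0,0,0,-1],[0,0,0.186,0,0,0,-1],[0,0,0.186,0,0,0,-1],[0,0,0.186,0,0,0,-1]]'
python3 - <<'E'
from h import *
o=manip.get_obs();p,r=pose(0,.172,-.1,.0217);print(row(p,r),'axial',r.inv().apply(o['ft_force']),o['joint_pos'].round(3))
E
```

```text
clock: 19.8
position: [0.4735, -0.008, 0.1226]
ee_rot: [0.1, 0.956, -0.029, 0.275]
ft_force: [-8.2, -2.5, 8.1]
grip_width: 0.099
grasp_force: 63.0
[ 0.01  0.02 -0.    0.    0.01 -0.  ] axial [  2.04956407  -4.16920794 -10.90201412] [ 0.031 -0.189 -0.254  2.411  0.439  0.437  0.777]
```

```bash
python3 -m pendant '[[0,0,0,0,0,0.8,-1],[0,0,0,0,0,1.9,-1],[0,0,0,0,0,3.1,-1],[0,0,0,0,0,4.3,-1],[0,0,0,0,0,5.5,-1],[0,0,0,0,0,6.7,-1],[0,0,0,0,0,7.9,-1],[0,0,0,0,0,9.1,-1],[0,0,0,0,0,10.3,-1],[0,0,0,0,0,11.2,-1]]'
python3 - <<'E'
from h import *
o=manip.get_obs()
p,r=pose(0,.172,-.1,.0217,np.pi/2);print(row(p,r),o['joint_pos'].round(3),'axial',r.inv().apply(o['ft_force']),r.inv().apply(o['torque']))
E
```

```text
clock: 21.05
position: [0.4733, -0.0083, 0.1224]
ee_rot: [0.746, 0.606, 0.174, 0.215]
ft_force: [-9.5, -4.1, 10.0]
grip_width: 0.1
grasp_force: 63.1
[ 0.02 -0.   -0.    0.    0.    0.01] [ 0.301 -0.19  -0.501  2.399  0.329  0.413 -0.69 ] axial [ -5.94136509  -1.86061306 -12.96889507] [ 0.94445235 -1.23762455 -0.02478118]
```

```bash
python3 -m pendant '[[0,0,0,0,0,0.08,-1],[0,0,0,0,0,0.08,-1],[0,0,0,0,0,0.08,-0.6],[0,0,0,0,0,0.08,-0.2],[0,0,0,0,0,0.08,0],[0,0,0,0,0,0.08,0],[0,0,-0.3,0,0,0.08,0],[0,0,-0.6,0,0,0.08,0],[0,0,-0.9,0,0,0.08,0],[0,0,-0.9,0,0,0.08,0]]'
python3 - <<'E'
from h import *
o=manip.get_obs();print(o['ft_force'],o['joint_pos'].round(2))
p,d=manip.camera("wrist");P=cloud(d,manip.get_calibration("wrist"))
L,H=lid(0)
X=P[~np.isnan(P[...,0])];X=(X-H)@L
W=X[(X[:,2]>.03)&(X[:,2]<.055)&(abs(X[:,1]+.1)<.035)&(abs(X[:,0]+.172)<.015)]
print(len(W),W.min(0),W.max(0),np.median(W,0))
r0=R.from_quat(o['ee_rot']);print('world up in tool',r0.inv().apply([0,0,1]).round(2))
E
```

```text
clock: 22.3
position: [0.4503, -0.0028, 0.1614]
ee_rot: [0.747, 0.604, 0.176, 0.215]
ft_force: [0.9, 0.8, -0.5]
grip_width: 0.499
grasp_force: 0.0
[ 0.86003139  0.80715542 -0.45370843] [ 0.24 -0.33 -0.44  2.4   0.16  0.53 -0.55]
1014 [-0.17666804 -0.12269637  0.03012729] [-0.16714528 -0.0785911   0.03998532] [-0.17171069 -0.09784299  0.03814331]
world up in tool [ 0.    0.53 -0.85]
```

Locked likewise (top 39.98 mm, lying across). Raise clear, straight up, and check from above.

```bash
python3 -m pendant '[[0,0.25,-0.45,0,0,0,0],[0,0.55,-0.9,0,0,0,0],[0,0.9,-1.4,0,0,0,0],[0,1.2,-1.9,0,0,0,0],[0,1.5,-2.4,0,0,0,0],[0,1.8,-2.9,0,0,0,0],[0,2.1,-3.4,0,0,0,0],[0,2.1,-3.4,0,0,0,0],[0,2.1,-3.4,0,0,0,0],[0,2.1,-3.4,0,0,0,0]]'
python3 - <<'E'
from h import *
L,H=lid(0)
for c in("scene","top"):
    p,d=manip.camera(c);P=cloud(d,manip.get_calibration(c))
    cv2.imwrite(f"pics/{c}5.png",p[:,:,::-1])
    X=P[~np.isnan(P[...,0])];X=(X-H)@L
    for y in(.1,-.1):
        W=X[(X[:,2]>.03)&(X[:,2]<.055)&(abs(X[:,1]-y)<.035)&(abs(X[:,0]+.172)<.03)]
        if len(W):print(c,y,len(W),W.min(0),W.max(0))
    W=X[(abs(X[:,2]-.004)<.02)&(abs(X[:,1])<.06)&(X[:,0]<-.05)&(X[:,0]>-.19)];cc,n,_=plane(W);print(cc,n)
    for t in("screw_jar","screwdriver","sanding_block"):
        for r in manip.trace(t,c)[:1]:
            Q=P[r['pixels']];print(t,np.nanmedian(Q,0).round(3))
E
```

```text
clock: 23.6
position: [0.4483, -0.0034, 0.3589]
ee_rot: [0.748, 0.604, 0.174, 0.214]
ft_force: [0.4, 0.0, 0.5]
grip_width: 0.503
grasp_force: 0.0
scene 0.1 45 [-0.17620673  0.07837044  0.03009796] [-0.16234635  0.1200024   0.04076019]
scene -0.1 40 [-0.17825029 -0.12060404  0.03030144] [-0.1641389  -0.08113072  0.0390263 ]
[-0.12196634  0.00029125  0.00342535] [-0.00431662 -0.00174072  0.99998917]
screw_jar [0.759 0.162 0.248]
screwdriver [ 0.744 -0.042  0.208]
sanding_block [0.408 0.129 0.028]
top 0.1 66 [-0.17722058  0.07772612  0.03012397] [-0.16508463  0.12058282  0.04214077]
top -0.1 16 [-0.17543049 -0.08959922  0.03083122] [-0.16653683 -0.07961999  0.04285367]
[-0.11888766 -0.00139412  0.00406574] [-0.00795721 -0.00145694  0.99996728]
screw_jar [0.735 0.166 0.263]
screwdriver [ 0.734 -0.055  0.213]
sanding_block [0.412 0.129 0.029]
```

View pics/scene5.png

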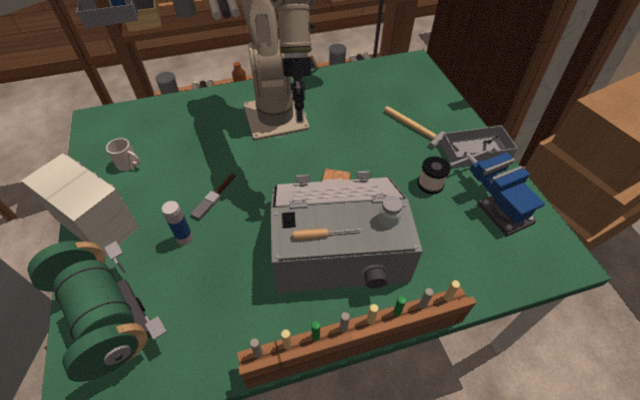

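Lid shut, both wings lie across the slope at (302,180) and (363,176), and the other things have not moved.

```bash
python3 -c "
from workcell import manip
print(manip.hand_in())"
```

```text
the job is handed in; nothing more can be done
None
```

The job is handed in at about 24 s: the filter lid is shut, both studs measure as turned across and locked, and the jar, screwdriver and sanding block measure where they were; just after the lid shut, the fingertips pressed on it with about 107 N at the wrist (limit 120 N).

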